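Pack the spare-parts kit of the desktop robot

TASK

Pack the robot's spares kit: lift the lid off the plywood box and lay it aside on the desk, then thread all the black spacer rings on the desk onto the post in the box, one after another from the widest at the bottom to the narrowest on top, each fully home. Lay every battery pack on the desk flat on the floor of the bay beside the post, and finally put the lid back so that it closes flat on the box. Leave the blue servo that stands among the parts where it is.

Things in the scene. Friction and masses are not known exactly. Their poses are not given: they have to be found in the camera images.
- kit_box: open-topped brown plywood kit box, fixed to the desk, outside 190 (its x) x 220 (its y) x 65 mm high, walls and floor 5 mm thick; origin at the centre of its underside, z up. The desk to its right is free. Inside, a low divider (across the middle, along x, 5 mm thick, top 23 mm above the underside) parts the post's half (-y) from the battery bay (+y)
- post_foot (a point): foot of the upright aluminium post in the box, on its axis at the level of the box's inner floor (50 mm to -y of the box's centre); the post is 20 mm in diameter and 56 mm tall above the floor, tapered to 12 mm over its top 6 mm
- bay_floor (a point): centre of the inner floor of the battery bay, axes as the box's; the bay is 180 mm (x) by 102 mm (y)
- lid_bar (a point): middle (half-way up) of the wooden grip bar on the box's loose plywood lid; the bar is 16 (x) x 90 (y) x 30 mm (z). The lid's plate is 200 (x) x 230 (y) x 6 mm, its underside 21 mm below this point; under it four corner cleats 8 mm deep reach down inside the box's walls with about 4 mm play. Closed, this point is 86 mm above the box's underside and over the box's centre; with the lid lying on the desk it is 29 mm above the desk. About 0.2 kg, starts on the box
- servo_centre (a point): blue servo motor, about 55 x 20 x 46 mm, standing among the parts (not part of the job); point 20 mm above the desk
- ring66_centre (a point): centre (half-way up) of a black plastic spacer ring lying flat: 66 mm outside diameter, 24 mm bore, 13 mm high; z is its axis; may be absent
- ring58_centre (a point): centre (half-way up) of a black plastic spacer ring lying flat: 58 mm outside diameter, 24 mm bore, 13 mm high; z is its axis; may be absent
- ring50_centre (a point): centre (half-way up) of a black plastic spacer ring lying flat: 50 mm outside diameter, 24 mm bore, 13 mm high; z is its axis; may be absent
- ring42_centre (a point): centre (half-way up) of a black plastic spacer ring lying flat: 42 mm outside diameter, 24 mm bore, 13 mm high; z is its axis; may be absent
- pack1_centre (a point): centre (half-way up) of a flat two-cell battery pack, lilac cells in a black holder, 72 (x) x 38 (y) x 20 mm (z), lying on the desk; may be absent
- pack2_centre (a point): centre (half-way up) of a flat two-cell battery pack, lilac cells in a black holder, 72 (x) x 38 (y) x 20 mm (z), lying on the desk; may be absent
Mind the look-alikes: they are no part of the job. What is shaped like the part that bears ring42_centre but orange is not meant.

How it is judged:
On the way, in this order (a step that is already met when the one before it is completed fails the run):
1. the lid is off the box (horizontal distance between lid_bar and kit_box above 0.15 m), for 0.2 s.
2. the 66 mm ring is threaded down the post, fully home on the floor or on a wider ring (horizontal distance between ring66_centre and post_foot below 0.004 m and angle between the z axis of ring66_centre and the z axis of kit_box, either way round below 0.08 rad and z of ring66_centre in the frame of kit_box below 0.0145 m), for 0.2 s.
3. the 58 mm ring is threaded down the post, fully home on the floor or on a wider ring (horizontal distance between ring58_centre and post_foot below 0.004 m and angle between the z axis of ring58_centre and the z axis of kit_box, either way round below 0.08 rad and (z of ring58_centre in the frame of kit_box below 0.0145 m or distance between ring58_centre and ring66_centre below 0.0155 m)), for 0.2 s.
4. the 50 mm ring is threaded down the post, fully home on the floor or on a wider ring (horizontal distance between ring50_centre and post_foot below 0.004 m and angle between the z axis of ring50_centre and the z axis of kit_box, either way round below 0.08 rad and (z of ring50_centre in the frame of kit_box below 0.0145 m or distance between ring50_centre and ring66_centre below 0.0155 m or distance between ring50_centre and ring58_centre below 0.0155 m)), for 0.2 s.
5. the 42 mm ring is threaded down the post, fully home on the floor or on a wider ring (horizontal distance between ring42_centre and post_foot below 0.004 m and angle between the z axis of ring42_centre and the z axis of kit_box, either way round below 0.08 rad and (z of ring42_centre in the frame of kit_box below 0.0145 m or distance between ring42_centre and ring66_centre below 0.0155 m or distance between ring42_centre and ring58_centre below 0.0155 m or distance between ring42_centre and ring50_centre below 0.0155 m)), for 0.2 s.
At the end, for the whole second after the job is handed in: every ring is on the post, level, within 4 mm of its axis, within 2.5 mm of resting on the floor or a wider ring; every pack lies flat on the bay's floor (centre under 14 mm above it); the lid is on, level within 0.03 rad, within 9 mm of centred and 3.5 mm of fully down (all of step 2 and all of step 3 and all of step 4 and all of step 5 and x of pack1_centre in the frame of bay_floor between -0.09 and 0.09 m and y of pack1_centre in the frame of bay_floor between -0.05 and 0.05 m and z of each of pack1_centre, pack2_centre in the frame of bay_floor below 0.014 m and x of pack2_centre in the frame of bay_floor between -0.09 and 0.09 m and y of pack2_centre in the frame of bay_floor between -0.05 and 0.05 m and x of lid_bar in the frame of kit_box between -0.009 and 0.009 m and y of lid_bar in the frame of kit_box between -0.009 and 0.009 m and z of lid_bar in the frame of kit_box between 0.082 and 0.0895 m and angle between the z axis of lid_bar and the z axis of kit_box, either way round below 0.03 rad); the robot touches nothing.
It fails at once if the servo is moved more than 60 mm (distance of servo_centre from where it was at the start of the episode above 0.06 m).
Of ring66, ring58, ring50, ring42 only 3 to 4 are there at a start; the rules pass over those that are not, and their reading is None.
Of pack1, pack2 only 1 to 2 are there at a start; the rules pass over those that are not, and their reading is None.
At some moment in a run one of ring66, ring58, ring50, ring42, pack1, pack2 may be knocked a few centimetres aside while the robot is not near it.
It also fails if it takes over 210 s, if anything falls off the work surface, if the arm or the gripper's body presses on something with over 40 N, if the wrist force passes 120 N, or if a joint passes its speed limit or range.

ROBOT

A 7-joint arm with a two-finger parallel gripper is mounted at the origin on the work surface. World frame = base frame: x ahead of the robot, y to its left, z up, the work surface at z = 0. Lengths are in m, angles in rad, forces in N, time in s.
With the tool pointing down it reaches from about 0.425 to 1.025 m from the base axis. Payload 9.4 kg.
Tool frame: the origin (TCP) lies midway between the tips of the shut fingers; the grasp point (between the pads) lies 19 mm behind it; z points along the fingers, y is the line along which they close (so a half turn about z gives the same grasp; the last joint's range is limited). The gripper opens to 85 mm and grips with 20 to 120 N. Pads are 22 mm wide; open, the fingers measure 114 mm over their backs; the gripper's body (76 mm by 85 mm) begins 54 mm behind the grasp point. The pads swing forward as they close: fully open they stand 13 mm farther back than shut.
Start: joints at [-1.288, 0.599, -0.003, 1.599, 0.002, 0.943, -0.08], TCP at [0.255, 0.679, 0.231] pointing down, gripper open.
Joint ranges: [-2.57, 2.57], [-0.35, 1.97], [-1.29, 1.29], [0.11, 2.56], [-1.05, 4.19], [0.11, 1.86], [-2.63, 2.63]. Speed limits (rad/s): [2.22, 2.22, 3.01, 3.01, 3.14, 3.14, 3.14].

INTERFACE

Orientations are given as a unit quaternion [w, x, y, z].
In Python, from plant import env gives the robot as it stands.
- The arm moves only by the tool move_arm, never from a script. Its argument "series" is one flat list of numbers, 5 for each row, row after row: the shift along the tool's x, y, z in cm, then the turn about the tool's z in degrees, then the closure, from 0 (fully open) to 1 (shut). A call has 1 to 20 rows; each row shifts and turns the commanded pose from where the row before left it, along the tool's axes as they then stand; what a row does not reach is not made up. A row lasts 1/10 s, in which the tool goes at most 50 mm and 8.59 degrees, less where a joint would pass 70% of its speed; a pose out of reach is approached as far as the arm can. A call with a gripper value outside its range is refused whole. The fingers move at their own pace and stop on an object; "squeeze" is the grip in N (left out, the last holds). Time passes only in rows, so rows that do not move let the fingers close. It gives the time, the measured TCP pose, the force, the opening and the grip force at its end, in the units of the state.
- env.observe(): the state, without advancing time (a new reading comes with each control period).
- env.camera(name): name is "scene" or "top" or "wrist"; returns the picture (480x640x3 uint8, blue, green, red); there is no depth.
- env.camera_params(name): a dict with "fx", "fy", "cx", "cy" (pixels), "distortion" ([k1, k2, p1, p2, k3] as OpenCV has them; the pictures are not rectified), "camera_from_world" (4x4, takes a point from world to camera coordinates); the wrist camera has in their place "T_tool_cam" (4x4, takes a point from camera to tool coordinates, whose origin is the TCP and whose axes are the flange's). Camera axes: x right, y down, z forward; pixel columns grow to the right and rows downward; lengths in m; the calibration is good to about 2 mm. A picture is of the moment at which its call begins: read the wrist's pose just before it. camera_params takes no time and is no camera call.
- env.job_done(): hands the job in; it is judged then, once.
The state is a dict: "clock": time; "qpos": joint angles; "dq": joint speeds; "tau": joint torques, N m; "ee_pos": TCP position; "tcp_rot": TCP orientation; "contact_force": force on the tool from outside, world axes, zero at the start; "moment": the same for the moment, N m; "width": finger opening in m; "finger_force": force on a finger pad.
Only numpy, scipy, OpenCV 4.12 (cv2) and the standard library are available. Lean on these libraries where they do the work, as an engineer would, in place of code of your own. Each camera call takes 0.05 s, during which the arm holds its last target. There are 200 camera calls.

## Working session

There is one attempt and no reset: what is moved stays moved. The work goes in short steps, Python scripts to look and compute and a tool call to move; the robot and the scene stay as the last step left them, time stands still between calls to the robot, and variables do not carry over. Pictures are saved under pics/ and viewed, at most 14 in all, crops included, and the job is handed in when it is done.

Besides the shell and the picture viewer there is one more tool, called after "Request:" as name(argument=value, ...) on one line, values as JSON. move_arm: Moves the arm, as the interface text tells. Its arguments: {"type":"object","properties":{"series":{"type":"array","items":{"type":"number"}},"squeeze":{"type":"number"}},"required":["series"]}

```bash
ls; mkdir -p pics; python3 - <<'E'
from plant import env
import cv2,numpy as np
s=env.observe(); print({k:np.round(v,3).tolist() for k,v in s.items()})
a=env.camera("top");b=env.camera("scene")
cv2.imwrite("pics/top0.png",a);cv2.imwrite("pics/scene0.png",b)
for n in("top","scene","wrist"):
    print(n,{k:np.round(v,4).tolist() for k,v in env.camera_params(n).items()})
E
```

```text
pics
{'clock': 0.0, 'qpos': [-1.288, 0.6, -0.003, 1.6, 0.002, 0.943, -0.08], 'dq': [0.001, -0.0, -0.0, -0.0, 0.001, 0.001, 0.0], 'tau': [-0.003, -77.644, 1.564, -25.804, 0.012, 0.009, 0.0], 'ee_pos': [0.255, 0.678, 0.23], 'tcp_rot': [-0.0, 0.179, 0.984, -0.001], 'contact_force': [0.612, 0.134, -0.786], 'moment': [-0.055, -0.025, 0.055], 'finger_force': 0.0, 'width': 0.085}
top {'fx': 549.1109, 'fy': 549.1109, 'cx': 328.9902, 'cy': 238.981, 'distortion': [0.0511, 0.0, 0.0, 0.0, 0.0], 'camera_from_world': [[0.0023, -0.9996, 0.0287, 0.1185], [-0.9892, -0.0065, -0.1464, 0.5147], [0.1465, -0.0281, -0.9888, 0.8259], [0.0, 0.0, 0.0, 1.0]]}
scene {'fx': 453.9487, 'fy': 453.9487, 'cx': 321.2639, 'cy': 240.377, 'distortion': [0.038, 0.0, 0.0, 0.0, 0.0], 'camera_from_world': [[0.144, 0.9895, -0.0147, -0.2273], [0.7329, -0.1166, -0.6702, -0.3081], [-0.6649, 0.0857, -0.742, 1.1053], [0.0, 0.0, 0.0, 1.0]]}
wrist {'fx': 392.2146, 'fy': 392.2146, 'cx': 320.5448, 'cy': 235.7445, 'distortion': [-0.0696, 0.0, 0.0, 0.0, 0.0], 'T_tool_cam': [[0.001, -0.9526, -0.3042, 0.0791], [1.0, 0.0007, 0.001, 0.0005], [-0.0008, -0.3042, 0.9526, -0.143], [0.0, 0.0, 0.0, 1.0]]}
```

View pics/top0.png

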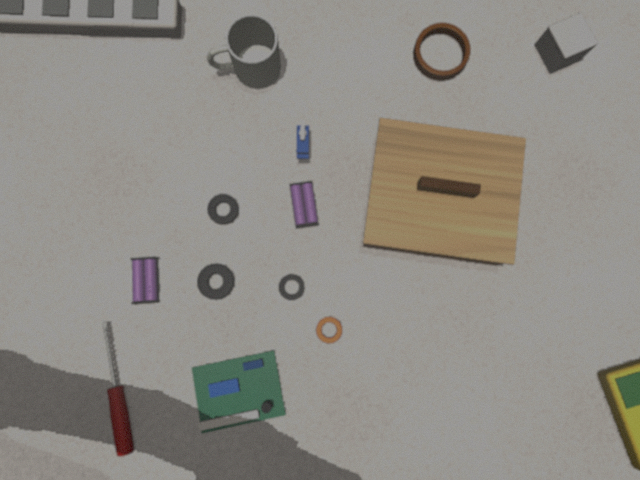

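View pics/scene0.png

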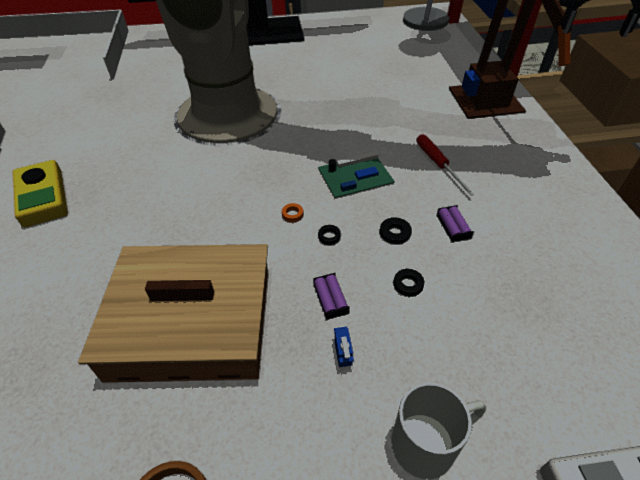

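The top view shows three black rings at (223,209), (216,281) and (291,287), with the orange look-alike at (329,330). The packs are at (304,204) and (145,280), the servo at (303,142), and the lid bar at (449,187). The scene view shows the same layout.

```bash
cat > h.py <<'E'
from plant import env
import cv2,numpy as np
from scipy.spatial.transform import Rotation as R
def cam(name):
    p=env.camera_params(name)
    K=np.array([[p['fx'],0,p['cx']],[0,p['fy'],p['cy']],[0,0,1]]);D=np.array(p['distortion'])
    if name=='wrist':
        s=env.observe();q=np.array(s['tcp_rot']);T=np.eye(4)
        T[:3,:3]=R.from_quat(q[[1,2,3,0]]).as_matrix();T[:3,3]=s['ee_pos'];W=T@np.array(p['T_tool_cam'])
    else: W=np.linalg.inv(np.array(p['camera_from_world']))
    return K,D,W
def look(name,file=None):
    c=cam(name);im=env.camera(name)
    if file: cv2.imwrite('pics/'+file,im)
    return im,c
def ray(c,px,z):
    """pixels -> world points on plane z"""
    K,D,W=c;u=cv2.undistortPoints(np.float64(px).reshape(-1,1,2),K,D)[:,0]
    d=np.c_[u,np.ones(len(u))]@W[:3,:3].T;o=W[:3,3]
    return o+d*((z-o[2])/d[:,2])[:,None]
def proj(c,P):
    K,D,W=c;M=np.linalg.inv(W)
    return cv2.projectPoints(np.float64(P).reshape(-1,1,3),cv2.Rodrigues(M[:3,:3])[0],M[:3,3],K,D)[0][:,0]
def blobs(m,lo=60,hi=1e6):
    cs,_=cv2.findContours(m.astype(np.uint8)*255,cv2.RETR_EXTERNAL,cv2.CHAIN_APPROX_NONE)
    return [k[:,0].astype(float) for k in cs if lo<cv2.contourArea(k)<hi]
def circ(P):
    P=P[:,:2];A=np.c_[2*P,np.ones(len(P))];s=np.linalg.lstsq(A,(P**2).sum(1),rcond=None)[0]
    return s[:2],np.sqrt(s[2]+s[:2]@s[:2])
def tool(xy=None):
    s=env.observe();q=np.array(s['tcp_rot']);M=R.from_quat(q[[1,2,3,0]]).as_matrix()
    return np.array(s['ee_pos']),M
def rect(P):
    """centre, long side, short side, long-axis angle deg (world)"""
    b=cv2.boxPoints(cv2.minAreaRect((P[:,:2]*1000).astype(np.float32)))
    e=[b[1]-b[0],b[2]-b[1]];e.sort(key=lambda v:-np.linalg.norm(v))
    return b.mean(0)/1000,np.linalg.norm(e[0]),np.linalg.norm(e[1]),np.degrees(np.arctan2(e[0][1],e[0][0]))%180
E
python3 - <<'E'
from h import *
im,c=look('top');hsv=cv2.cvtColor(im,cv2.COLOR_BGR2HSV).astype(int);H,S,V=hsv[...,0],hsv[...,1],hsv[...,2]
for k in blobs((V<75)):
    x,y=k.mean(0)
    if 100<x<360 and 120<y<315: 
        P=ray(c,k,.013);print('dark',k.mean(0).round(),'circ',*[np.round(v,4) for v in circ(ray(c,k,.0065))],rect(P))
for n,m,z in(('lilac',(H>125)&(H<165)&(S>60),.018),('servo',(H>105)&(H<125)&(S>110),.04),('lid',(H>8)&(H<28)&(S>60)&(V>110),.071),('orange',(H<18)&(S>110)&(V>110),.0065)):
    for k in blobs(m,150): print(n,k.mean(0).round(),rect(ray(c,k,z)))
for k in blobs(V<70,200):
    x,y=k.mean(0)
    if 400<x<500 and 170<y<210: print('bar',rect(ray(c,k,.101)))
p,M=tool();print(p,M.round(3))
E
```

```text
dark [291. 287.] circ [0.4411 0.18  ] 0.0179 (array([0.44094062, 0.18029328], dtype=float32), np.float32(36.47285), np.float32(34.888786), np.float32(0.5663309))
dark [216. 281.] circ [0.4497 0.3003] 0.0269 (array([0.4486658 , 0.29943764], dtype=float32), np.float32(54.815792), np.float32(52.29117), np.float32(91.66443))
dark [223. 209.] circ [0.5669 0.2926] 0.0229 (array([0.5654322 , 0.29125175], dtype=float32), np.float32(46.953644), np.float32(44.776436), np.float32(56.52257))
lilac [137. 280.] (array([0.45042562, 0.41880152], dtype=float32), np.float32(63.424603), np.float32(15.083207), np.float32(4.812686))
lilac [150. 280.] (array([0.4517804 , 0.40100318], dtype=float32), np.float32(63.471096), np.float32(18.114662), np.float32(5.230055))
lilac [298. 204.] (array([0.57390535, 0.1703967 ], dtype=float32), np.float32(64.08379), np.float32(16.00674), np.float32(9.002172))
lilac [309. 202.] (array([0.5765956 , 0.15311976], dtype=float32), np.float32(64.10509), np.float32(15.8008), np.float32(9.0566025))
servo [224. 387.] (array([0.28973123, 0.27706948], dtype=float32), np.float32(43.0438), np.float32(18.643496), np.float32(101.278625))
lid [624. 405.] (array([ 0.26381722, -0.30048075], dtype=float32), np.float32(133.69214), np.float32(45.58742), np.float32(174.45166))
lid [329. 329.] (array([0.3747249 , 0.12216337], dtype=float32), np.float32(36.733448), np.float32(36.120388), np.float32(90.07054))
lid [445. 191.] (array([ 0.58673674, -0.05594714], dtype=float32), np.float32(228.91632), np.float32(199.65346), np.float32(82.16506))
orange [329. 330.] (array([0.37366652, 0.11957601], dtype=float32), np.float32(37.81316), np.float32(37.445663), np.float32(153.37685))
[0.2551426  0.67825591 0.23061053] [[-0.936  0.352 -0.   ]
 [ 0.352  0.936 -0.001]
 [-0.    -0.001 -1.   ]]
```

Request:
move_arm(series=[0,0,0,7.74,0,0,0,0,7.74,0,0,0,0,7.74,0,0,0,0,7.74,0,0,0,0,7.74,0,0,0,0,7.74,0,0,0,0,7.74,0,0,0,0,7.74,0,0,0,0,7.74,0,0,0,0,7.74,0], squeeze=60)

```text
clock: 1.15
ee_pos: [0.2551, 0.6784, 0.2309]
tcp_rot: [0.0, 0.757, 0.654, -0.0]
contact_force: [0.5, 0.5, -0.1]
width: 0.0853
finger_force: 0.0
```

Request:
move_arm(series=[-3.4,2.15,0,0,0,-3.4,2.15,0,0,0,-3.4,2.15,0,0,0,-3.4,2.15,0,0,0,-3.4,2.15,0,0,0,-3.4,2.15,0,0,0,-3.4,2.15,0,0,0,-3.4,2.15,0,0,0,-3.4,2.15,0,0,0,-3.4,2.15,0,0,0,-3.4,2.15,0,0,0,-3.4,2.15,0,0,0,-3.4,2.15,0,0,0,-3.4,2.15,0,0,0,-3.4,2.15,0,0,0,-3.4,2.15,0,0,0,-3.4,2.15,0,0,0,-3.4,2.15,0,0,0,-3.4,2.15,0,0,0,-3.4,2.15,0,0,0])

```text
clock: 3.15
ee_pos: [0.5867, -0.0562, 0.2312]
tcp_rot: [-0.0, 0.755, 0.656, 0.0]
contact_force: [0.8, -0.3, 0.8]
width: 0.0851
finger_force: 0.0
```

Motion tracks well. One close look with the wrist camera.

```bash
python3 - <<'E'
from h import *
im,c=look('wrist','w1.png');hsv=cv2.cvtColor(im,cv2.COLOR_BGR2HSV).astype(int);H,S,V=hsv[...,0],hsv[...,1],hsv[...,2]
g=proj(c,[[.587,-.056,.101]]);print('expect',g)
for k in blobs(V<75,400): print('bar?',k.mean(0).round(),rect(ray(c,k,.101)))
for k in blobs((H>8)&(H<28)&(S>60)&(V>90),3000): print('lid',rect(ray(c,k,.071)))
p,M=tool();print(p,M.round(3).tolist())
E
```

```text
expect [[322.2237896  224.41532655]]
bar? [320. 425.] (array([ 0.56123704, -0.22287954], dtype=float32), np.float32(653.4288), np.float32(201.63142), np.float32(172.06526))
bar? [322. 238.] (array([ 0.5851377 , -0.06881945], dtype=float32), np.float32(63.547485), np.float32(14.84615), np.float32(81.67131))
bar? [608. 184.] (array([ 0.7973557 , -0.05351123], dtype=float32), np.float32(58.08581), np.float32(33.308075), np.float32(70.97427))
bar? [552. 169.] (array([ 0.7560086 , -0.04004601], dtype=float32), np.float32(64.78974), np.float32(26.707918), np.float32(72.639946))
lid (array([ 0.8064892 , -0.05747568], dtype=float32), np.float32(79.898415), np.float32(78.899025), np.float32(172.96915))
lid (array([ 0.586723  , -0.05702229], dtype=float32), np.float32(227.5277), np.float32(199.73335), np.float32(82.3021))
[ 0.58891869 -0.06366914  0.23181961] [[0.146, 0.989, 0.003], [0.989, -0.146, -0.004], [-0.004, 0.004, -1.0]]
```

View pics/w1.png

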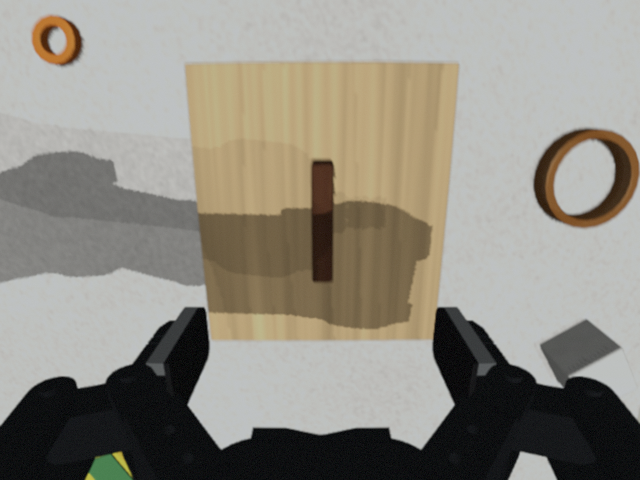

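The wrist view shows the bar at (322,221), lined up between the fingers. The lid centre measures (0.587,-0.057). I'll let the arm settle before going down.

Request:
move_arm(series=[0,0,0,0,0,0,0,0,0,0,0,0,0,0,0])

```text
clock: 3.5
ee_pos: [0.5858, -0.0532, 0.2311]
tcp_rot: [-0.0, 0.754, 0.657, -0.0]
contact_force: [-0.4, 0.8, -0.3]
width: 0.0855
finger_force: 0.0
```

Request:
move_arm(series=[-0.4,0.1,3,0,0,0,0,3,0,0,0,0,3,0,0,0,0,3,0,0,0,0,2,0,0,0,0,1.4,0,0,0,0,0,0,0,0,0,0,0,1,0,0,0,0,1,0,0,0,0,1,0,0,0,0,1,0,0,0,0,1,0,0,0,0,1,0,0,0,0,1])

```text
clock: 4.9
ee_pos: [0.5871, -0.0588, 0.078]
tcp_rot: [0.0, 0.755, 0.656, 0.0]
contact_force: [-0.6, 0.3, 6.7]
width: 0.0148
finger_force: 60.0
```

Request:
move_arm(series=[0,0,-1,0,1,0,0,-2,0,1,0,0,-2,0,1,0,0,-2,0,1,0,0,-1,0,1,-3,0,0,0,1,-3,0,0,0,1,-3,0,0,0,1,-3,0,0,0,1,-3,0,0,0,1,-3,0,0,0,1,-3,0,0,0,1,-3,0,0,0,1,-3,0,0,0,1,0,0,0,0,1,0,0,0,0,1,0,0,0,0,1])

```text
clock: 6.6
ee_pos: [0.5491, -0.325, 0.157]
tcp_rot: [-0.001, 0.755, 0.656, 0.0]
contact_force: [0.0, -0.4, -1.4]
width: 0.0145
finger_force: 58.8
```

Request:
move_arm(series=[0,0,3,0,1,0,0,3,0,1,0,0,3,0,1,0,0,2,0,1,0,0,1,0,1,0,0,0.6,0,1,0,0,0.5,0,1,0,0,0.3,0,1,0,0,0.1,0,1,0,0,0,0,1,0,0,0,0,1])

```text
clock: 7.7
ee_pos: [0.5493, -0.3264, 0.0228]
tcp_rot: [0.0, 0.755, 0.656, 0.0]
contact_force: [-0.1, 0.5, -2.0]
width: 0.0148
finger_force: 58.8
```

Request:
move_arm(series=[0,0,0.2,0,1,0,0,0,0,1,0,0,0,0,0,0,0,0,0,0,0,0,0,0,0,0,0,0,0,0,0,0,0,0,0,0,0,-3,0,0,0,0,-4,0,0,0,0,-4,0,0,0,0,-4,0,0,0,0,-4,0,0,0,0,-3,0,0])

```text
clock: 9.0
ee_pos: [0.5493, -0.3265, 0.243]
tcp_rot: [0.001, 0.755, 0.656, 0.0]
contact_force: [1.2, -0.4, -0.4]
width: 0.0853
finger_force: 0.0
```

```bash
python3 - <<'E'
from h import *
im,c=look('top','top1.png');p,M=tool();print(p,M.round(3).tolist())
E
```

```text
[ 0.55077907 -0.32771664  0.24733382] [[0.14, 0.99, 0.007], [0.99, -0.14, -0.003], [-0.002, 0.008, -1.0]]
```

View pics/top1.png

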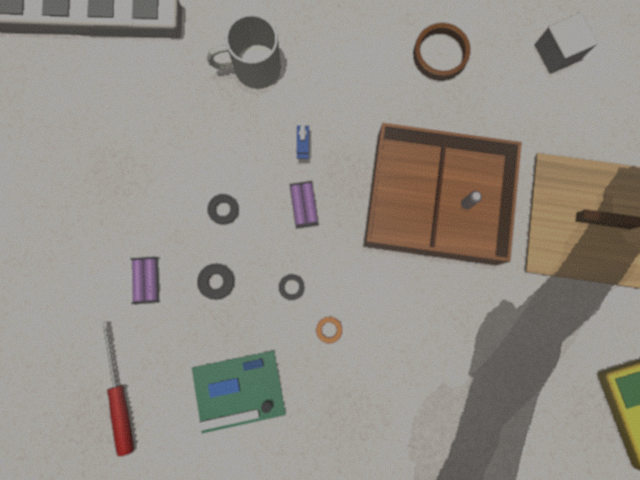

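The lid is off at (590,218). The box is open, with the post at (475,197) in the -y half and the bay on the left. I'll go over the post for a close look.

Request:
move_arm(series=[2.75,0,0,0,0,2.75,0,0,0,0,2.75,0,0,0,0,2.75,0,0,0,0,2.75,0,0,0,0,2.75,0,0,0,0,2.75,0,0,0,0,2.75,0,0,0,0,0,0,0,0,0,0,0,0,0,0,0,0,0,0,0,0,0,0,0,0])

```text
clock: 10.25
ee_pos: [0.5795, -0.1097, 0.2403]
tcp_rot: [0.0, 0.755, 0.655, -0.0]
contact_force: [0.0, -0.2, 0.2]
width: 0.0852
finger_force: 0.0
```

```bash
python3 - <<'E'
from h import *
im,c=look('wrist','w2.png');p,M=tool();print(p,M.round(3).tolist())
print('post exp',proj(c,[[.5802,-.1065,.061]]))
imt,ct=look('top');print('post exp top',proj(ct,[[.5802,-.1065,.061]]))
for n,i,cc in(('w',im,c),('t',imt,ct)):
    hsv=cv2.cvtColor(i,cv2.COLOR_BGR2HSV).astype(int);H,S,V=hsv[...,0],hsv[...,1],hsv[...,2]
    e=proj(cc,[[.5802,-.1065,.055]])[0]
    for k in blobs((S<60)&(V>60),20,8000):
        if np.hypot(*(k.mean(0)-e))<40: (x,y),r=cv2.minEnclosingCircle(k.astype(np.float32));print(n,'post',k.mean(0),k.min(0),k.max(0),r,ray(cc,[k.mean(0)],.061))
    m=cv2.morphologyEx(((H<14)&(S>70)).astype(np.uint8),cv2.MORPH_CLOSE,np.ones((15,15)))
    for k in blobs(m,5000): print(n,'box',rect(ray(cc,k,.065)),k.min(0),k.max(0))
E
```

```text
[ 0.57950515 -0.10958112  0.24033723] [[0.141, 0.99, 0.0], [0.99, -0.141, -0.0], [-0.0, 0.0, -1.0]]
post exp [[321.9472301  204.84992835]]
post exp top [[476.27137159 195.37363611]]
w post [320.05 197.95] [309. 182.] [331. 213.] 15.734129905700684 [[ 0.57945157 -0.10041313  0.061     ]]
w box (array([ 0.8041849 , -0.06450476], dtype=float32), np.float32(88.7431), np.float32(81.19396), np.float32(3.8802464)) [536.  65.] [639. 168.]
w box (array([ 0.5850223 , -0.05817494], dtype=float32), np.float32(215.82974), np.float32(189.58705), np.float32(82.06074)) [191.   0.] [447. 272.]
t post [471.40816327 199.3877551 ] [462. 191.] [481. 208.] 10.965956687927246 [[ 0.57380042 -0.09874663  0.061     ]]
t box (array([ 0.5787042 , -0.11375281], dtype=float32), np.float32(347.0673), np.float32(206.50371), np.float32(85.45338)) [366. 123.] [596. 263.]
```

View pics/w2.png

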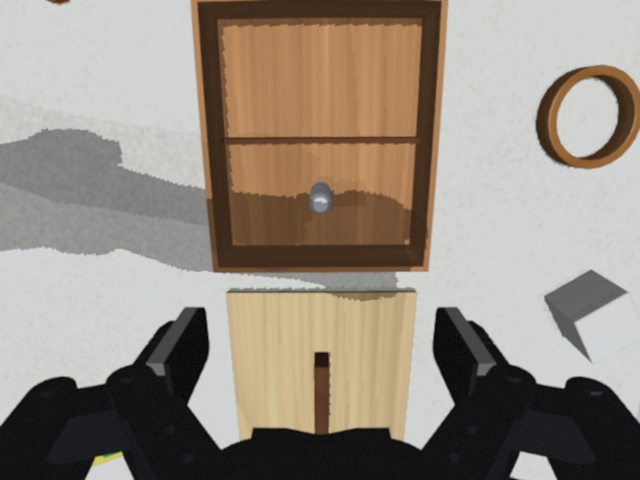

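```bash
python3 - <<'E'
from h import *
im,c=look('wrist');t,ct=look('top')
a=cv2.resize(im[170:230,280:360],None,fx=5,fy=5,interpolation=cv2.INTER_NEAREST);b=cv2.resize(t[170:230,435:515],None,fx=5,fy=5,interpolation=cv2.INTER_NEAREST)
cv2.imwrite('pics/post.png',np.hstack([a,b]))
E
```

```text
(no output)
```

View pics/post.png

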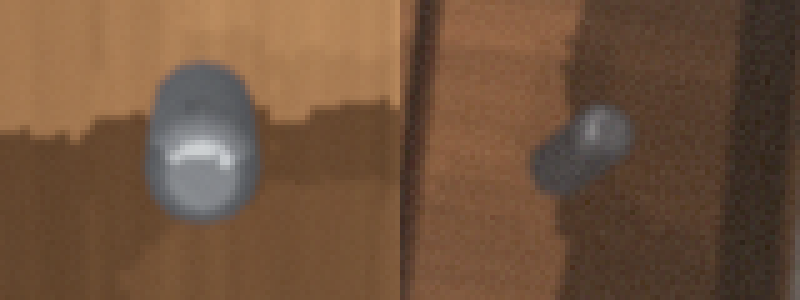

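Left crop: the post's flat top is centred at wrist pixel (320.2,206). Right crop: it is at top-camera pixel (476.4,195.4). Both put the post at about (0.5797,-0.1067), which fits the box centre. Next is the 58 mm ring, the largest present: the three measured diameters step by 8 mm, and the smallest is the size of the orange 42 mm ring.

Request:
move_arm(series=[3.23,-1.55,0,0,0,3.23,-1.55,0,0,0,3.23,-1.55,0,0,0,3.23,-1.55,0,0,0,3.23,-1.55,0,0,0,3.23,-1.55,0,0,0,3.23,-1.55,0,0,0,3.23,-1.55,0,0,0,3.23,-1.55,0,0,0,3.23,-1.55,0,0,0,3.23,-1.55,1,0,0,3.23,-1.55,1,0,0,0,0,1,0,0,0,0,1,0,0,0,0,0,0,0,0,0,0,0,0,0,0,0,0,0])

```text
clock: 12.15
ee_pos: [0.4503, 0.3005, 0.2008]
tcp_rot: [0.0, 0.755, 0.655, 0.0]
contact_force: [0.1, 0.3, 0.2]
width: 0.0852
finger_force: 0.0
```

```bash
cat >> h.py <<'E'
def rings(im,c,z=.0065,thr=70):
    g=cv2.cvtColor(im,cv2.COLOR_BGR2GRAY);m=(g<thr).astype(np.uint8);p,M=tool()
    cs,h=cv2.findContours(m,cv2.RETR_CCOMP,cv2.CHAIN_APPROX_NONE)
    for i,k in enumerate(cs):
        if h[0][i][3]>=0 or cv2.contourArea(k)<250: continue
        k=k[:,0].astype(float);ctr,r=circ(ray(c,k,z))
        ho=[circ(ray(c,cs[j][:,0].astype(float),2*z)) for j in range(len(cs)) if h[0][j][3]==i and len(cs[j])>20]
        if .014<r<.04: d=M.T@np.r_[ctr-p[:2],0];print(k.mean(0).round(),'ctr',ctr.round(4),'D',round(2*r,4),'hole',[(a.round(4),round(2*b,4)) for a,b in ho],'tool dxy cm',(d[:2]*100).round(2))
    print('tcp',p.round(4),'yang',np.degrees(np.arctan2(M[1,1],M[0,1])).round(2))
E
python3 - <<'E'
from h import *
im,c=look('wrist','w3.png');rings(im,c)
t,ct=look('top');rings(t,ct)
E
```

```text
[328. 324.] ctr [0.4398 0.1809] D 0.0428 hole [(array([0.4403, 0.1849]), np.float64(0.0209))] tool dxy cm [-12.01   0.66]
[567. 311.] ctr [0.6817 0.1617] D 0.046 hole [] tool dxy cm [-10.5   24.87]
[320. 204.] ctr [0.4486 0.3007] D 0.057 hole [(array([0.4487, 0.3035]), np.float64(0.0239))] tool dxy cm [-0.02 -0.17]
[453. 194.] ctr [0.5664 0.2934] D 0.0494 hole [(array([0.5636, 0.2952]), np.float64(0.0234))] tool dxy cm [ 0.91 11.6 ]
[51. 82.] ctr [0.2409 0.4284] D 0.0674 hole [] tool dxy cm [  9.7  -22.53]
tcp [0.4503 0.3007 0.2008] yang -8.1
[215. 281.] ctr [0.4511 0.2996] D 0.0446 hole [(array([0.461 , 0.3128]), np.float64(0.0157))] tool dxy cm [-0.11  0.12]
tcp [0.4501 0.3009 0.2008] yang -8.08
```

View pics/w3.png

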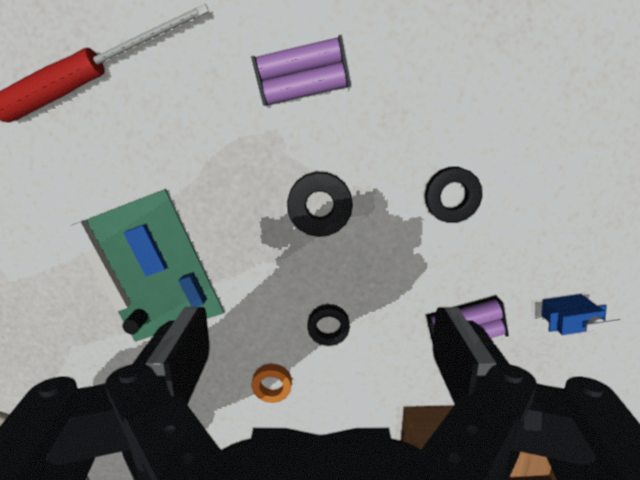

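The wrist view shows black rings at (320,204) D 57, (453,194) D 49 and (328,324) D 43, so 58, 50 and 42 mm. The orange one at (271,383) is not meant. The 58 mm ring is directly under the TCP.

Request:
move_arm(series=[0,-0.15,3,0,0,0,0,3,0,0,0,0,3,0,0,0,0,3,0,0,0,0,3,0,0,0,0,2.5,0,0,0,0,1.5,0,0,0,0,0.7,0,0,0,0,0.3,0,0,0,0,0,0,0,0,0,0,0,1,0,0,0,0,1,0,0,0,0,1,0,0,0,0,1,0,0,0,0,1,0,0,0,0,1], squeeze=40)

```text
clock: 13.85
ee_pos: [0.4484, 0.302, 0.0018]
tcp_rot: [-0.0, 0.755, 0.656, 0.001]
contact_force: [-1.3, -0.1, 13.4]
width: 0.0561
finger_force: 39.6
```

Request:
move_arm(series=[0,0,-1.5,0,1,0,0,-3,0,1,0,0,-3,0,1,0,0,-3,0,1,0,0,-1.5,0,1,-3.22,1.565,0,0,1,-3.22,1.565,0,0,1,-3.22,1.565,0,0,1,-3.22,1.565,0,0,1,-3.22,1.565,0,0,1,-3.22,1.565,0,0,1,-3.22,1.565,0,0,1,-3.22,1.565,0,0,1,-3.22,1.565,0,0,1,-3.22,1.565,0,0,1,-3.22,1.565,0,0,1,-3.22,1.565,0,0,1,0,0,0,0,1,0,0,0,0,1,0,0,0,0,1])

```text
clock: 15.85
ee_pos: [0.5798, -0.106, 0.1205]
tcp_rot: [-0.0, 0.754, 0.656, 0.0]
contact_force: [0.6, 0.7, -0.2]
width: 0.0561
finger_force: 42.6
```

```bash
python3 - <<'E'
from h import *
im,c=look('wrist','w4.png');p,M=tool();print(p,M.round(3).tolist(),env.observe()['width'])
print('post',proj(c,[[.5797,-.1067,.061]]), 'ring ctr exp',proj(c,[p+[0,0,.01]]))
a=cv2.resize(im[150:450,170:470],None,fx=2,fy=2);cv2.imwrite('pics/w4c.png',a)
E
```

```text
[ 0.57990056 -0.10570056  0.12043521] [[0.138, 0.99, -0.0], [0.99, -0.138, 0.001], [0.001, -0.0, -1.0]] 0.056018518251312495
post [[322.22857633 261.39817394]] ring ctr exp [[323.12697407 324.66972054]]
```

View pics/w4c.png

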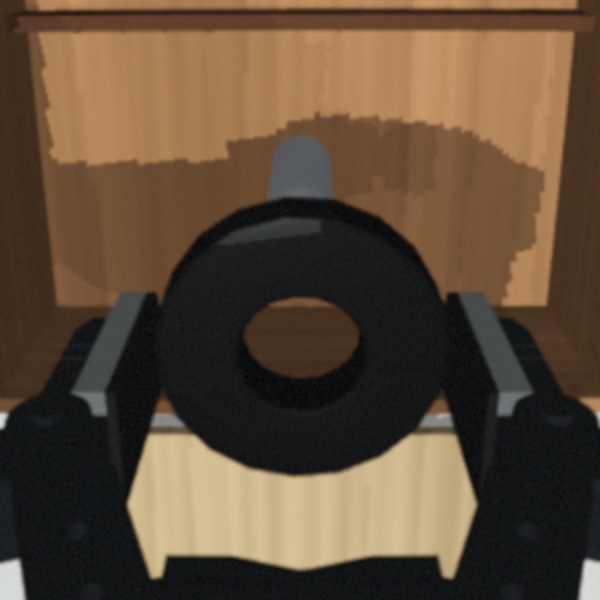

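```bash
python3 - <<'E'
from h import *
c=cam('wrist');p,M=tool()
px=[[170+302/2,150+337.5/2],[170+244/2,150+337/2],[170+360/2,150+337/2],[170+302/2,150+297/2],[170+302/2,150+378/2]]
for z in(.1305,.1325): P=ray(c,px,z);print(P.round(4).tolist(),((P-p)@M)[0].round(4))
E
```

```text
[[0.5795, -0.1027, 0.1305], [0.5685, -0.101, 0.1305], [0.5905, -0.1041, 0.1305], [0.5807, -0.0941, 0.1305], [0.5783, -0.1115, 0.1305]] [ 0.003  -0.0008 -0.0101]
[[0.5797, -0.1015, 0.1325], [0.5688, -0.0999, 0.1325], [0.5905, -0.1029, 0.1325], [0.5808, -0.0931, 0.1325], [0.5785, -0.1103, 0.1325]] [ 0.0041 -0.0008 -0.0121]
```

The crop shows the ring level in the grip. Its bore is centred on the TCP within 1 mm (pixel (321,327)), with the post behind it. Threading now.

Request:
move_arm(series=[-0.13,0.05,2,0,1,0,0,2,0,1,0,0,1,0,1,0,0,0.7,0,1,0,0,0.7,0,1,0,0,0.7,0,1,0,0,0.7,0,1,0,0,0.7,0,1,0,0,0.7,0,1,0,0,0.5,0,1,0,0,0,0,1])

```text
clock: 17.0
ee_pos: [0.5803, -0.1079, 0.0224]
tcp_rot: [-0.001, 0.755, 0.656, -0.0]
contact_force: [-0.6, 5.2, -3.2]
width: 0.056
finger_force: 42.9
```

Request:
move_arm(series=[0.1,0,0.5,0,1,0,0,0.5,0,1,0,0,0.3,0,1,0,0,0.1,0,1,0,0,0,0,1])

```text
clock: 17.5
ee_pos: [0.5805, -0.1077, 0.009]
tcp_rot: [-0.0, 0.755, 0.656, -0.0]
contact_force: [-0.6, 3.5, -1.2]
width: 0.0562
finger_force: 42.9
```

Request:
move_arm(series=[0,0,0.15,0,1,0,0,0,0,0,0,0,0,0,0,0,0,0,0,0,0,0,0,0,0,0,0,-1,0,0,0,0,-2,0,0,0,0,-3,0,0,0,0,-3,0,0,0,0,-4,0,0,0,0,-4,0,0,0,0,-2.3,0,0])

```text
clock: 18.7
ee_pos: [0.5813, -0.108, 0.2047]
tcp_rot: [0.001, 0.755, 0.656, 0.001]
contact_force: [0.3, 0.1, 0.1]
width: 0.0852
finger_force: 0.0
```

```bash
python3 - <<'E'
from h import *
im,c=look('wrist');rings(im,c,z=.0115)
cv2.imwrite('pics/w5c.png',cv2.resize(im[100:300,220:420],None,fx=2,fy=2))
E
```

```text
[318. 205.] ctr [ 0.5793 -0.1088] D 0.058 hole [(array([ 0.5785, -0.1097]), np.float64(0.0284)), (array([ 0.58  , -0.0946]), np.float64(0.0306))] tool dxy cm [-0.1  -0.31]
[626. 155.] ctr [ 0.8523 -0.0941] D 0.0309 hole [] tool dxy cm [ 5.17 26.51]
tcp [ 0.5826 -0.1082  0.2073] yang -8.05
```

View pics/w5c.png

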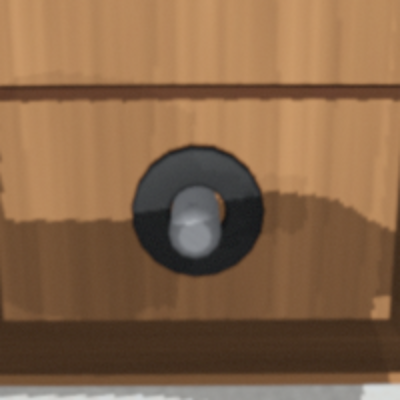

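Request:
move_arm(series=[3.29,-0.585,0,0,0,3.29,-0.585,0,0,0,3.29,-0.585,0,0,0,3.29,-0.585,0,0,0,3.29,-0.585,0,0,0,3.29,-0.585,0,0,0,3.29,-0.585,0,0,0,3.29,-0.585,0,0,0,3.29,-0.585,0,0,0,3.29,-0.585,0,0,0,3.29,-0.585,0,0,0,3.29,-0.585,0,0,0,0,0,0,0,0,0,0,0,0,0,0,0,0,0,0])

```text
clock: 20.25
ee_pos: [0.5662, 0.2918, 0.201]
tcp_rot: [0.0, 0.755, 0.656, -0.0]
contact_force: [0.1, -0.8, 1.2]
width: 0.0851
finger_force: 0.0
```

```bash
python3 - <<'E'
from h import *
im,c=look('wrist');rings(im,c)
E
```

```text
[ 26. 325.] ctr [0.2482 0.2105] D 0.0302 hole [] tool dxy cm [-12.52 -30.36]
[346. 326.] ctr [0.5748 0.1529] D 0.0706 hole [] tool dxy cm [-13.61   2.79]
[ 76. 295.] ctr [0.3154 0.236 ] D 0.03 hole [] tool dxy cm [ -9.05 -24.07]
[ 36. 260.] ctr [0.283  0.2806] D 0.0353 hole [] tool dxy cm [ -5.09 -27.9 ]
[321. 203.] ctr [0.5659 0.2927] D 0.0491 hole [(array([0.566 , 0.2954]), np.float64(0.0238))] tool dxy cm [ 0.1  -0.06]
[160.  86.] ctr [0.4473 0.4174] D 0.0667 hole [(array([0.4489, 0.4025]), np.float64(0.0484))] tool dxy cm [ 10.77 -13.57]
tcp [0.5664 0.2916 0.2011] yang -8.12
```

The 58 mm ring lies flat around the post, D 58 on the floor plane. The 50 mm ring is under the TCP, D 49.

Request:
move_arm(series=[0.1,-0.05,3,0,0,0,0,3,0,0,0,0,3,0,0,0,0,3,0,0,0,0,3,0,0,0,0,2.5,0,0,0,0,1.5,0,0,0,0,0.6,0,0,0,0,0.3,0,0,0,0,0,0,0,0,0,0,0,1,0,0,0,0,1,0,0,0,0,1,0,0,0,0,1,0,0,0,0,1,0,0,0,0,1,0,0,0,0,1], squeeze=40)

```text
clock: 22.0
ee_pos: [0.5662, 0.2945, 0.0028]
tcp_rot: [0.0, 0.755, 0.656, 0.001]
contact_force: [-0.9, -0.8, 5.7]
width: 0.0474
finger_force: 40.6
```

Request:
move_arm(series=[0,0,-1.5,0,1,0,0,-3,0,1,0,0,-3,0,1,0,0,-3,0,1,0,0,-2,0,1,-3.28,0.58,0,0,1,-3.28,0.58,0,0,1,-3.28,0.58,0,0,1,-3.28,0.58,0,0,1,-3.28,0.58,0,0,1,-3.28,0.58,0,0,1,-3.28,0.58,0,0,1,-3.28,0.58,0,0,1,-3.28,0.58,0,0,1,-3.28,0.58,0,0,1,-3.28,0.58,0,0,1,-3.28,0.58,0,0,1,0,0,0,0,1,0,0,0,0,1,0,0,0,0,1])

```text
clock: 24.0
ee_pos: [0.5799, -0.1041, 0.1274]
tcp_rot: [-0.0, 0.754, 0.656, 0.0]
contact_force: [0.6, 0.3, -1.0]
width: 0.0473
finger_force: 41.6
```

```bash
python3 - <<'E'
from h import *
im,c=look('wrist');p,M=tool();g=cv2.cvtColor(im,cv2.COLOR_BGR2GRAY)
# outer upper arc of the ring top face / hole: bright regions enclosed by dark near ring
e=proj(c,[p+[0,0,.0105]])[0];print('tcp',p.round(4),'exp hole px',e, 'post px',proj(c,[[.5797,-.1072,.061]]))
for t in(35,45):
  x=int(e[0]);print(t,'col',''.join('#' if v<t else '.' for v in g[240:420,x]))
print('row',g[int(e[1])-2,240:400:4]);print(g[240:420:3,x])
E
```

```text
tcp [ 0.58   -0.1038  0.1272] exp hole px [323.04328024 325.25796706] post px [[322.47191346 260.90058313]]
35 col ....................#######################################........................................#######################################..........................................
45 col ....................#######################################.......................................########################################..........................................
row [73 57 15 18 16 23 23 28 26 24 26 24 20 17 54 50 51 50 56 55 53 55 54 54
 52 55 54 26 19 25 25 19 26 18 22 22 15 13 21 35]
[ 91  95 102 111 137 139 118  15   7  12  21  29  33  26  28  27  26  26
  27  23  84  53  53  51  52  52  54  53  53  53  49  50  49  22   7  15
  12  15  15  29  25  18  23  24  19  21  47 187 184 185 185 185 186 186
 185 186 186 186 186 186]
```

Request:
move_arm(series=[-0.25,0.05,2,0,1,0,0,2,0,1,0,0,0.7,0,1,0,0,0.7,0,1,0,0,0.7,0,1,0,0,0.7,0,1,0,0,0.7,0,1,0,0,0.7,0,1,0,0,0.7,0,1,0,0,0.7,0,1,0,0,0,0,1])

```text
clock: 25.15
ee_pos: [0.5796, -0.1073, 0.0297]
tcp_rot: [-0.001, 0.755, 0.656, -0.0]
contact_force: [-1.0, 3.9, -2.2]
width: 0.0473
finger_force: 41.4
```

Request:
move_arm(series=[0.1,0,0.5,0,1,0,0,0.3,0,1,0,0,0,0,1,0,0,0,0,0,0,0,0,0,0,0,0,0,0,0,0,0,0,0,0,0,0,-1,0,0,0,0,-2,0,0,0,0,-3,0,0,0,0,-3,0,0,0,0,-4,0,0,0,0,-4,0,0,0,0,-1,0,0,0,0,0,0,0,0,0,0,0,0])

```text
clock: 26.75
ee_pos: [0.5797, -0.1066, 0.2024]
tcp_rot: [-0.0, 0.755, 0.656, -0.0]
contact_force: [0.6, 0.0, -0.5]
width: 0.0857
finger_force: 0.0
```

```bash
python3 - <<'E'
from h import *
im,c=look('wrist');rings(im,c,z=.0245);p,M=tool();g=cv2.cvtColor(im,cv2.COLOR_BGR2GRAY)
cv2.imwrite('pics/w6c.png',cv2.resize(im[100:300,220:420],None,fx=2,fy=2))
E
```

```text
[321. 207.] ctr [ 0.5798 -0.1055] D 0.0558 hole [(array([ 0.579 , -0.1043]), np.float64(0.0245)), (array([ 0.5786, -0.092 ]), np.float64(0.0227)), (array([ 0.5814, -0.0919]), np.float64(0.0327))] tool dxy cm [0.11 0.03]
[578. 119.] ctr [ 0.8231 -0.0661] D 0.0789 hole [] tool dxy cm [ 7.4  23.57]
tcp [ 0.5794 -0.1066  0.2018] yang -8.0
```

Request:
move_arm(series=[2.66,-1.79,0,0,0,2.66,-1.79,0,0,0,2.66,-1.79,0,0,0,2.66,-1.79,0,0,0,2.66,-1.79,0,0,0,2.66,-1.79,0,0,0,2.66,-1.79,0,0,0,2.66,-1.79,0,0,0,2.66,-1.79,0,0,0,2.66,-1.79,0,0,0,0,0,0,0,0,0,0,0,0,0,0,0,0,0,0])

```text
clock: 28.1
ee_pos: [0.44, 0.1806, 0.2021]
tcp_rot: [0.0, 0.755, 0.656, -0.001]
contact_force: [0.7, -0.6, 0.2]
width: 0.0851
finger_force: 0.0
```

```bash
python3 - <<'E'
from h import *
im,c=look('wrist');rings(im,c)
E
```

```text
[322. 204.] ctr [0.44   0.1804] D 0.0408 hole [(array([0.4401, 0.183 ]), np.float64(0.0238))] tool dxy cm [-0.01 -0.01]
[584. 186.] ctr [0.6814 0.1643] D 0.0421 hole [] tool dxy cm [ 1.8  24.11]
[475. 195.] ctr [0.5781 0.1521] D 0.0746 hole [] tool dxy cm [-0.86 14.05]
tcp [0.4402 0.1804 0.2022] yang -8.1
```

View pics/w6c.png

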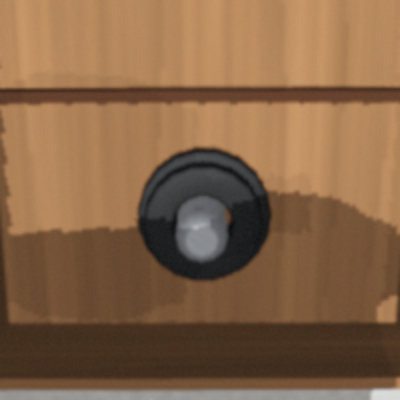

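The 50 mm ring sits level on the 58 around the post, at pixel (321,207). The black 42 mm ring (wrist (322,204), D 41, grey under 70) is under the TCP. The orange one is at (0.374,0.120), elsewhere.

Request:
move_arm(series=[0,0,3,0,0,0,0,3,0,0,0,0,3,0,0,0,0,3,0,0,0,0,3,0,0,0,0,2.5,0,0,0,0,1.5,0,0,0,0,0.6,0,0,0,0,0.3,0,0,0,0,0,0,0,0,0,0,0,1,0,0,0,0,1,0,0,0,0,1,0,0,0,0,1,0,0,0,0,1,0,0,0,0,1,0,0,0,0,1], squeeze=40)

```text
clock: 29.85
ee_pos: [0.4404, 0.1819, 0.005]
tcp_rot: [0.0, 0.755, 0.656, 0.0]
contact_force: [-0.3, 0.3, 12.3]
width: 0.0396
finger_force: 38.7
```

Request:
move_arm(series=[0,0,-1.5,0,1,0,0,-3,0,1,0,0,-3,0,1,0,0,-3,0,1,0,0,-2,0,1,-2.66,1.79,0,0,1,-2.66,1.79,0,0,1,-2.66,1.79,0,0,1,-2.66,1.79,0,0,1,-2.66,1.79,0,0,1,-2.66,1.79,0,0,1,-2.66,1.79,0,0,1,-2.66,1.79,0,0,1,-2.66,1.79,0,0,1,-2.66,1.79,0,0,1,0,0,0,0,1,0,0,0,0,1,0,0,0,0,1])

```text
clock: 31.65
ee_pos: [0.5798, -0.1055, 0.129]
tcp_rot: [-0.001, 0.754, 0.656, -0.0]
contact_force: [0.3, -0.5, -0.4]
width: 0.0395
finger_force: 40.3
```

```bash
python3 - <<'E'
from h import *
im,c=look('wrist');p,M=tool();g=cv2.cvtColor(im,cv2.COLOR_BGR2GRAY)
e=proj(c,[p+[0,0,.0095]])[0];print('tcp',p.round(4),'exp hole px',e)
x=int(e[0]);print('row',g[int(e[1])-2,260:384:2]);print(g[270:390:2,x])
E
```

```text
tcp [ 0.5799 -0.1053  0.1291] exp hole px [323.11490385 324.32192606]
row [18 15 16 10 10 21 23 20 26 22 25 22 27 21 19 14  8 18 49 54 57 55 54 56
 56 55 55 54 57 55 55 54 56 55 53 54 54 53 56 54 55 55 55 30 12 15 22 24
 25 22 22 25 24 24 21 22 16 20 18 11 17 12]
[ 17  11  13  16  27  29  28  32  26  25  22  21  19  52  78  50  52  54
  55  54  49  54  52  55  54  50  55  53  49  52  53  49  46  22  12  11
  18  11  17  10  11  28  27  25  24  20  24  22  23 164 185 185 185 186
 185 185 185 185 185 186]
```

Request:
move_arm(series=[-0.17,0.05,2,0,1,0,0,2,0,1,0,0,0.7,0,1,0,0,0.7,0,1,0,0,0.7,0,1,0,0,0.7,0,1,0,0,0.7,0,1,0,0,0.7,0,1,0,0,0.3,0,1,0,0,0,0,1,0,0,0,0,1])

```text
clock: 32.8
ee_pos: [0.5804, -0.1074, 0.0435]
tcp_rot: [-0.001, 0.754, 0.656, -0.0]
contact_force: [-0.6, 6.4, -2.6]
width: 0.0397
finger_force: 40.5
```

Request:
move_arm(series=[0.15,0,0.4,0,1,0,0,0.4,0,1,0,0,0,0,1,0,0,0,0,0,0,0,0,0,0,0,0,0,0,0,0,0,0,0,0,0,0,-1,0,0,0,0,-2,0,0,0,0,-3,0,0,0,0,-3,0,0,0,0,-4,0,0,0,0,-3.5,0,0,0,0,0,0,0,0,0,0,0,0])

```text
clock: 34.3
ee_pos: [0.5812, -0.1069, 0.2024]
tcp_rot: [0.001, 0.755, 0.656, 0.001]
contact_force: [-0.8, -0.0, -0.7]
width: 0.0853
finger_force: 0.0
```

```bash
cat >> h.py <<'E'
def packs(im,c):
    p,M=tool();hsv=cv2.cvtColor(im,cv2.COLOR_BGR2HSV).astype(int);H,S,V=hsv[...,0],hsv[...,1],hsv[...,2]
    m=cv2.morphologyEx(((H>125)&(H<165)&(S>60)).astype(np.uint8),cv2.MORPH_CLOSE,np.ones((7,7)))
    for k in blobs(m,300):
        r=rect(ray(c,k,.016));d=M.T@np.r_[r[0]-p[:2],0];a=np.degrees(np.arctan2(M[1,1],M[0,1]))
        print('pack',k.mean(0).round(),r[0].round(4),'size',r[1].round(1),r[2].round(1),'ang',r[3].round(1),'tool dxy cm',(d[:2]*100).round(2),'turn',(((a-r[3])+90)%180-90).round(1))
    print('tcp',p.round(4),'yang',a.round(2))
E
python3 - <<'E'
from h import *
im,c=look('wrist');cv2.imwrite('pics/w7c.png',cv2.resize(im[100:300,220:420],None,fx=2,fy=2));packs(*look('top'))
p,M=tool();print(p)
E
```

```text
pack [144. 280.] [0.4514 0.4101] size 63.4 33.2 ang 4.8 tool dxy cm [ 49.39 -19.96] turn -12.8
pack [303. 203.] [0.5759 0.1618] size 64.6 32.8 ang 9.2 tool dxy cm [26.54 -4.17] turn -17.2
tcp [ 0.5803 -0.1068  0.2005] yang -8.01
[ 0.58026536 -0.10678587  0.20049031]
```

View pics/w7c.png

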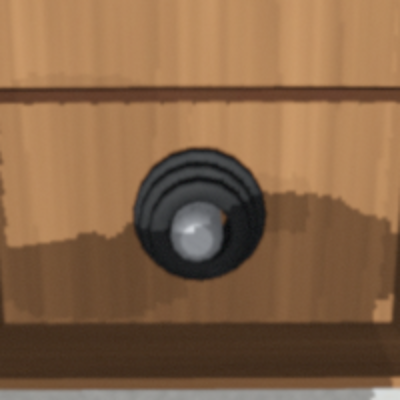

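All three rings are stacked level around the post. On to the nearer pack.

Request:
move_arm(series=[2.65,-0.42,0,0,0,2.65,-0.42,0,0,0,2.65,-0.42,0,0,0,2.65,-0.42,0,0,0,2.65,-0.42,0,0,0,2.65,-0.42,0,0,0,2.65,-0.42,0,0,0,2.65,-0.42,0,0,0,2.65,-0.42,0,0,0,2.65,-0.42,0,0,0,0,0,0,-5.73,0,0,0,0,-5.73,0,0,0,0,-5.73,0,0,0,0,0,0,0,0,0,0,0,0,0,0,0,0])

```text
clock: 36.0
ee_pos: [0.5761, 0.1611, 0.2004]
tcp_rot: [-0.0, 0.649, 0.761, -0.001]
contact_force: [-0.4, -0.6, 0.8]
width: 0.0854
finger_force: 0.0
```

```bash
python3 - <<'E'
from h import *
packs(*look('wrist'))
E
```

```text
pack [284. 435.] [ 0.5781 -0.0932] size 42.2 37.6 ang 74.7 tool dxy cm [-25.15  -3.82] turn -65.6
pack [224. 456.] [ 0.503  -0.1249] size 167.9 92.7 ang 11.2 tool dxy cm [-27.1  -11.73] turn -2.2
pack [ 36. 445.] [ 0.296  -0.1633] size 163.2 41.2 ang 62.2 tool dxy cm [-27.63 -32.77] turn -53.1
pack [592. 423.] [ 0.9198 -0.0388] size 192.0 57.5 ang 139.9 tool dxy cm [-25.17  30.79] turn 49.1
pack [ 82. 398.] [ 0.3607 -0.0794] size 48.4 46.8 ang 17.1 tool dxy cm [-20.37 -25.06] turn -8.0
pack [433. 427.] [ 0.7262 -0.0698] size 241.4 193.7 ang 60.2 tool dxy cm [-25.17  11.18] turn -51.1
pack [177. 373.] [ 0.4656 -0.0209] size 132.6 39.6 ang 63.3 tool dxy cm [-16.25 -13.79] turn -54.2
pack [320. 204.] [0.5739 0.1635] size 66.7 36.8 ang 9.1 tool dxy cm [ 0.27 -0.18] turn -0.0
tcp [0.5761 0.1612 0.2006] yang 9.07
```

Request:
move_arm(series=[0.2,-0.12,3,0,0,0,0,3,0,0,0,0,3,0,0,0,0,3,0,0,0,0,3,0,0,0,0,2.5,0,0,0,0,1.3,0,0,0,0,0.7,0,0,0,0,0.5,0,0,0,0,0,0,0,0,0,0,0,1,0,0,0,0,1,0,0,0,0,1,0,0,0,0,1,0,0,0,0,1,0,0,0,0,1], squeeze=40)

```text
clock: 37.65
ee_pos: [0.5753, 0.1632, 0.0022]
tcp_rot: [0.0, 0.648, 0.761, 0.001]
contact_force: [-0.4, 0.4, 6.3]
width: 0.0706
finger_force: 46.5
```

Request:
move_arm(series=[0,0,-2,0,1,0,0,-3,0,1,0,0,-3,0,1,0,0,-3,0,1,0,0,-1,5.7,1,0,0,0,5.7,1,0,0,0,5.7,1,-2.66,0.6,0,0,1,-2.66,0.6,0,0,1,-2.66,0.6,0,0,1,-2.66,0.6,0,0,1,-2.66,0.6,0,0,1,-2.66,0.6,0,0,1,-2.66,0.6,0,0,1,0,0,0,0,1,0,0,0,0,1,0,0,0,0,1])

```text
clock: 39.35
ee_pos: [0.5906, -0.026, 0.1212]
tcp_rot: [-0.0, 0.754, 0.657, 0.0]
contact_force: [1.5, 1.2, -0.9]
width: 0.0708
finger_force: 46.8
```

Request:
move_arm(series=[0,0,3,0,1,0,0,3,0,1,0,0,2,0,1,0,0,1,0,1,0,0,1,0,1,0,0,0.7,0,1,0,0,0.5,0,1,0,0,0,0,1,0,0,0,0,1])

```text
clock: 40.25
ee_pos: [0.5909, -0.0272, 0.0094]
tcp_rot: [0.0, 0.754, 0.657, 0.0]
contact_force: [-0.3, -0.5, -1.0]
width: 0.0705
finger_force: 46.8
```

Request:
move_arm(series=[0,0,0.1,0,1,0,0,0,0,0,0,0,0,0,0,0,0,0,0,0,0,0,0,0,0,0,0,-1,0,0,0,0,-2,0,0,0,0,-3,0,0,0,0,-4,0,0,0,0,-4,0,0,0,0,-4,0,0,0,0,-1.2,0,0])

```text
clock: 41.45
ee_pos: [0.5922, -0.0273, 0.2049]
tcp_rot: [0.002, 0.754, 0.656, 0.002]
contact_force: [0.3, -0.6, -0.2]
width: 0.0851
finger_force: 0.0
```

Request:
move_arm(series=[3.17,-1.525,0,0,0,3.17,-1.525,0,0,0,3.17,-1.525,0,0,0,3.17,-1.525,0,0,0,3.17,-1.525,0,0,0,3.17,-1.525,0,0,0,3.17,-1.525,0,0,0,3.17,-1.525,0,0,0,3.17,-1.525,0,0,0,3.17,-1.525,0,0,0,3.17,-1.525,0,0,0,3.17,-1.525,0,0,0,3.17,-1.525,0,0,0,0,0,0,-6.4,0,0,0,0,-6.4,0,0,0,0,0,0,0,0,0,0,0,0,0,0,0,0])

```text
clock: 43.25
ee_pos: [0.4513, 0.408, 0.2]
tcp_rot: [-0.0, 0.678, 0.735, -0.0]
contact_force: [0.5, 0.3, 0.5]
width: 0.0855
finger_force: 0.0
```

```bash
python3 - <<'E'
from h import *
t,ct=look('top');cv2.imwrite('pics/t8.png',np.vstack([cv2.resize(t[110:280,90:540],None,fx=1.5,fy=1.5)]));packs(t,ct)
packs(*look('wrist'))
E
```

```text
pack [143. 280.] [0.451  0.4104] size 63.3 32.2 ang 3.2 tool dxy cm [ 0.24 -0.01] turn 1.6
pack [420. 194.] [ 0.5928 -0.0283] size 66.7 37.1 ang 171.7 tool dxy cm [-44.66  10.5 ] turn 13.1
tcp [0.4513 0.4081 0.2   ] yang 4.74
pack [314. 422.] [0.4634 0.1905] size 775.4 238.8 ang 4.9 tool dxy cm [-21.79  -0.6 ] turn -0.2
pack [320. 201.] [0.45   0.4134] size 66.5 36.6 ang 4.8 tool dxy cm [ 0.54 -0.08] turn -0.0
tcp [0.4512 0.4081 0.2   ] yang 4.77
```

View pics/t8.png

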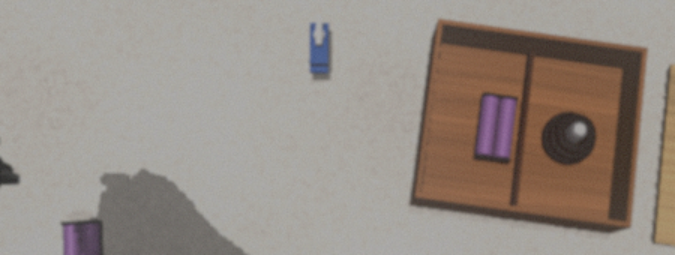

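The first pack lies in the bay beside the divider at crop (497,127), and the rings are intact. Picking the second pack.

Request:
move_arm(series=[0.4,-0.08,3,0,0,0,0,3,0,0,0,0,3,0,0,0,0,3,0,0,0,0,3,0,0,0,0,2.5,0,0,0,0,1.3,0,0,0,0,0.7,0,0,0,0,0.4,0,0,0,0,0,0,0,0,0,0,0,1,0,0,0,0,1,0,0,0,0,1,0,0,0,0,1,0,0,0,0,1,0,0,0,0,1], squeeze=40)

```text
clock: 44.95
ee_pos: [0.4503, 0.4127, 0.0022]
tcp_rot: [-0.0, 0.676, 0.736, 0.001]
contact_force: [-1.2, -0.6, 6.3]
width: 0.0708
finger_force: 46.4
```

Request:
move_arm(series=[0,0,-2,0,1,0,0,-3,0,1,0,0,-3,0,1,0,0,-3,6.4,1,0,0,-1,6.4,1,-3.08,1.67,0,0,1,-3.08,1.67,0,0,1,-3.08,1.67,0,0,1,-3.08,1.67,0,0,1,-3.08,1.67,0,0,1,-3.08,1.67,0,0,1,-3.08,1.67,0,0,1,-3.08,1.67,0,0,1,-3.08,1.67,0,0,1,-3.08,1.67,0,0,1,-3.08,1.67,0,0,1,-3.08,1.67,0,0,1,0,0,0,0,1,0,0,0,0,1,0,0,0,0,1])

```text
clock: 46.95
ee_pos: [0.5971, 0.0197, 0.1212]
tcp_rot: [-0.0, 0.754, 0.657, -0.0]
contact_force: [-0.1, 0.3, -1.0]
width: 0.0709
finger_force: 46.8
```

Request:
move_arm(series=[0,0,3,0,1,0,0,3,0,1,0,0,2,0,1,0,0,1,0,1,0,0,1,0,1,0,0,0.7,0,1,0,0,0.5,0,1,0,0,0,0,1,0,0,0,0,1])

```text
clock: 47.85
ee_pos: [0.5977, 0.0185, 0.0095]
tcp_rot: [0.0, 0.754, 0.656, 0.0]
contact_force: [-0.0, 0.3, -0.8]
width: 0.0706
finger_force: 46.8
```

Request:
move_arm(series=[0,0,0.1,0,1,0,0,0,0,0,0,0,0,0,0,0,0,0,0,0,0,0,0,0,0,0,0,-1,0,0,0,0,-2,0,0,0,0,-3,0,0,0,0,-4,0,0,0,0,-4,0,0,0,0,-4,0,0,0,0,-2,0,0])

```text
clock: 49.05
ee_pos: [0.5985, 0.0186, 0.2124]
tcp_rot: [0.001, 0.754, 0.656, 0.002]
contact_force: [-0.1, -0.7, -0.4]
width: 0.0855
finger_force: 0.0
```

Request:
move_arm(series=[-2.91,0,0,0,0,-2.91,0,0,0,0,-2.91,0,0,0,0,-2.91,0,0,0,0,-2.91,0,0,0,0,-2.91,0,0,0,0,-2.91,0,0,0,0,-2.91,0,0,0,0,-2.91,0,0,0,0,-2.91,0,0,0,0,-2.91,0,0,0,0,-2.91,0,0,0,0,0,0,0,0,0,0,0,0,0,0,0,0,0,0,0])

```text
clock: 50.55
ee_pos: [0.5496, -0.326, 0.2084]
tcp_rot: [-0.0, 0.754, 0.657, 0.0]
contact_force: [-0.3, -0.2, 0.6]
width: 0.0855
finger_force: 0.0
```

```bash
python3 - <<'E'
from h import *
t,ct=look('top');cv2.imwrite('pics/t9.png',cv2.resize(t[110:290,340:640],None,fx=2,fy=2));packs(t,ct)
im,c=look('wrist');p,M=tool();hsv=cv2.cvtColor(im,cv2.COLOR_BGR2HSV).astype(int);H,S,V=hsv[...,0],hsv[...,1],hsv[...,2]
for k in blobs(V<75,400):
    if np.hypot(*(k.mean(0)-proj(c,[[.549,-.3265,.03]])[0]))<90: print('bar',k.min(0),k.max(0),rect(ray(c,k,.044)))
for k in blobs((H>8)&(H<28)&(S>60)&(V>90),3000): print('lid',k.min(0),k.max(0),rect(ray(c,k,.014)))
print(p,M.round(3).tolist())
E
```

```text
pack [407. 191.] [ 0.5963 -0.0059] size 82.6 67.1 ang 81.9 tool dxy cm [32.33  0.24] turn -89.7
tcp [ 0.5498 -0.3259  0.2084] yang -7.83
bar [311. 152.] [330. 261.] (array([ 0.549326, -0.322117], dtype=float32), np.float32(90.21332), np.float32(15.364753), np.float32(81.80577))
lid [198.  63.] [443. 317.] (array([ 0.5487956, -0.3230595], dtype=float32), np.float32(228.41136), np.float32(198.89937), np.float32(82.10574))
[ 0.5498005  -0.32589211  0.20831226] [[0.136, 0.991, -0.0], [0.991, -0.136, 0.0], [0.0, -0.0, -1.0]]
```

View pics/t9.png

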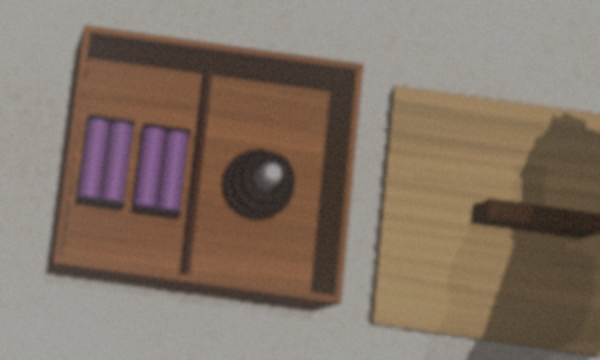

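Both packs lie flat side by side in the bay, at crop (105,160) and (160,168). The ring stack is in place, and the lid is on the desk with its bar at (0.549,-0.322). Fetching the lid.

Request:
move_arm(series=[0.3,-0.05,3,0,0,0,0,3,0,0,0,0,3,0,0,0,0,3,0,0,0,0,3,0,0,0,0,2,0,0,0,0,1.2,0,0,0,0,0.5,0,0,0,0,0,0,0,0,0,0,0,1,0,0,0,0,1,0,0,0,0,1,0,0,0,0,1,0,0,0,0,1,0,0,0,0,1,0,0,0,0,1], squeeze=60)

```text
clock: 52.25
ee_pos: [0.5494, -0.3244, 0.0216]
tcp_rot: [0.0, 0.754, 0.657, -0.0]
contact_force: [-1.3, 0.1, 6.1]
width: 0.0147
finger_force: 59.2
```

Request:
move_arm(series=[0,0,-1,0,1,0,0,-2,0,1,0,0,-3,0,1,0,0,-3,0,1,0,0,-3,0,1,0,0,-1.5,0,1,2.69,0.01,0,0,1,2.69,0.01,0,0,1,2.69,0.01,0,0,1,2.69,0.01,0,0,1,2.69,0.01,0,0,1,2.69,0.01,0,0,1,2.69,0.01,0,0,1,2.69,0.01,0,0,1,2.69,0.01,0,0,1,2.69,0.01,0,0,1,0,0,0,0,1,0,0,0,0,1,0,0,0,0,1])

```text
clock: 54.15
ee_pos: [0.587, -0.059, 0.1558]
tcp_rot: [-0.0, 0.755, 0.656, -0.001]
contact_force: [0.5, -1.1, -2.1]
width: 0.0147
finger_force: 58.7
```

```bash
python3 - <<'E'
from h import *
im,c=look('wrist');p,M=tool();hsv=cv2.cvtColor(im,cv2.COLOR_BGR2HSV).astype(int);H,S,V=hsv[...,0],hsv[...,1],hsv[...,2]
zt=p[2]-.007
for k in blobs((H>8)&(H<28)&(S>60)&(V>60),3000): print('lid',k.min(0),k.max(0),rect(ray(c,k,zt)))
print(p,M.round(3).tolist())
t,ct=look('top');hsv=cv2.cvtColor(t,cv2.COLOR_BGR2HSV).astype(int);H,S,V=hsv[...,0],hsv[...,1],hsv[...,2]
for k in blobs((H>8)&(H<28)&(S>60)&(V>80),5000): print('lid top',k.min(0),k.max(0),rect(ray(ct,k,zt)))
E
```

```text
lid [581. 129.] [639. 249.] (array([ 0.7090353 , -0.02864593], dtype=float32), np.float32(51.166527), np.float32(25.369434), np.float32(95.75201))
lid [46.  3.] [595. 399.] (array([ 0.5900935 , -0.02715479], dtype=float32), np.float32(198.14687), np.float32(166.55075), np.float32(171.99948))
[ 0.58700567 -0.05921635  0.15588372] [[0.139, 0.99, -0.001], [0.99, -0.139, -0.001], [-0.001, -0.001, -1.0]]
lid top [366.  98.] [545. 258.] (array([ 0.5813378 , -0.05468543], dtype=float32), np.float32(234.43938), np.float32(210.54625), np.float32(82.06656))
```

Request:
move_arm(series=[0,0,2,0,1,0,0,2,0,1,0,0,1.5,0,1,0,0,1,0,1,0,0,0.3,0,1,0,0,0.3,0,1,0,0,0.2,0,1,0,0,0.2,0,1,0,0,0,0,1])

```text
clock: 55.15
ee_pos: [0.5874, -0.0579, 0.0812]
tcp_rot: [0.0, 0.754, 0.657, -0.0]
contact_force: [0.4, -1.0, -2.8]
width: 0.0147
finger_force: 58.7
```

No resistance: the cleats are inside the walls. Lowering the last bit and releasing.

Request:
move_arm(series=[0,0,0.15,0,1,0,0,0.1,0,1,0,0,0,0,1,0,0,0,0,1,0,0,0,0,0,0,0,0,0,0,0,0,0,0,0,0,0,0,0,0,0,0,0,0,0,0,0,-2,0,0,0,0,-3,0,0,0,0,-4,0,0,0,0,-3,0,0,0,0,-3,0,0,0,0,0,0,0,0,0,0,0,0,0,0,0,0,0])

```text
clock: 56.85
ee_pos: [0.5867, -0.0578, 0.2275]
tcp_rot: [-0.001, 0.754, 0.657, -0.001]
contact_force: [0.3, 0.2, -0.5]
width: 0.0854
finger_force: 0.0
```

```bash
python3 - <<'E'
from h import *
im,c=look('wrist','w10.png');p,M=tool();hsv=cv2.cvtColor(im,cv2.COLOR_BGR2HSV).astype(int);H,S,V=hsv[...,0],hsv[...,1],hsv[...,2]
for k in blobs((H>8)&(H<28)&(S>60)&(V>70),8000): print('lid',k.min(0),k.max(0),rect(ray(c,k,.071)))
print(p); s,cs=look('scene','s10.png');cv2.imwrite('pics/s10c.png',cv2.resize(s[220:420,60:400],None,fx=2,fy=2))
E
```

```text
lid [184.  59.] [460. 340.] (array([ 0.58628076, -0.05670552], dtype=float32), np.float32(228.62306), np.float32(199.21957), np.float32(82.09969))
[ 0.5866915  -0.05786031  0.22730426]
```

View pics/s10c.png

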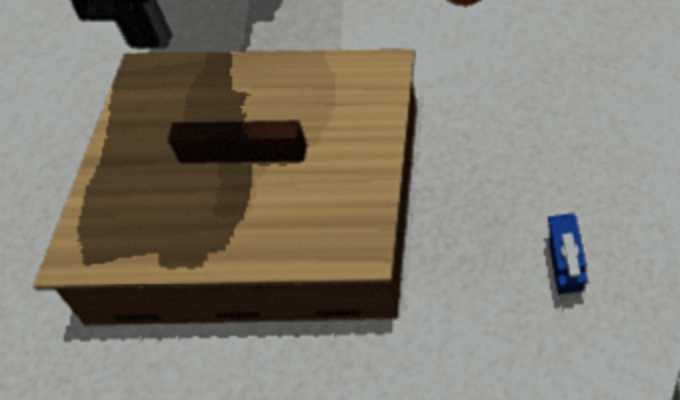

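The lid sits flat on the box, with its size at z = 0.071 measuring 229x199 mm and its centre at (0.586,-0.057), as at the start. The servo at crop (568,252) hasn't moved.

```bash
python3 -c "
from plant import env
print(env.job_done())"
```

```text
the job is handed in; nothing more can be done
None
```

The job is handed in at about 57 s, with no verdict returned: the 58, 50 and 42 mm rings (no 66 mm ring was there) are stacked on the post, both packs lie flat in the bay, the lid is closed flat and the servo is where it stood.

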